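# Hang the pen bin on the louvered desk panel

## Robot

A 7-joint arm with a two-finger parallel gripper is mounted at the origin on the work surface. World frame = base frame: x ahead of the robot, y to its left, z up, the work surface at z = 0. Lengths are in mm, angles in rad, forces in N, time in s.
With the tool pointing down it reaches from about 425 to 1025 mm from the base axis. Payload 3.6 kg.
Tool frame: the origin (TCP) lies on the centre line of the jaws, within the pads' length; the fingertips stand 14 mm ahead of it and the grasp point (between the pads) lies 5 mm behind it; z points along the fingers, y is the line along which they close (so a half turn about z gives the same grasp; the last joint's range is limited). The gripper opens to 85 mm and grips with 20 to 120 N. Pads are 22 mm wide; open, the fingers measure 114 mm over their backs; the gripper's body (76 mm by 85 mm) begins 54 mm behind the grasp point. The pads swing forward as they close: fully open they stand 13 mm farther back than shut.
Start: joints at [-1.337, 0.591, 0.048, 1.609, -0.033, 0.943, -0.034], TCP at [233.417, 686.401, 245.302] pointing down, gripper open.
Joint ranges: [-2.69, 2.69], [-0.47, 2.24], [-1.27, 1.36], [0.19, 2.51], [-1.53, 4.68], [0.08, 2.07], [-3.09, 3.09]. Speed limits (rad/s): [2.57, 2.57, 3.14, 3.14, 3.14, 3.14, 3.14].

## Interface

Orientations are given as a unit quaternion [w, x, y, z].
In Python, from rig import r, fingers, camera, camera_model, job gives the robot as it stands. The module is installed in compiled form; this text tells all that it offers. Calls block until the motion is done:
- r.reach(position, orientation): joint-space move of the TCP to a pose.
- r.move_linear(position, ori=None, max_speed=150): straight line of the TCP; ori=None keeps the orientation; max_speed is the mean speed in mm/s.
- r.goto_joints(angles): joint-space move.
- fingers.command_gripper(opening): finger opening in mm; the grip force is fixed at half the most; returns when the fingers have stopped.
- r.hold(seconds).
- r.ik(position, orientation): joint angles nearest the present ones, or None.
- r.read_state(): the state.
- camera(name): name is "side" or "top" or "wrist"; returns the picture (420x560x3 uint8, red, green, blue); there is no depth.
- camera_model(name): a dict with "camera_matrix" (3x3 intrinsics, pixels), "distortion" ([k1, k2, p1, p2, k3] as OpenCV has them; the pictures are not rectified), "R" (3x3) and "t" (3): a world point X has camera coordinates R X + t. Camera axes: x right, y down, z forward; pixel columns grow to the right and rows downward; lengths in mm; the calibration is good to about 2 mm. A picture is of the moment at which its call begins: read the wrist's pose just before it. camera_model takes no time and is no camera call; for the wrist camera it gives the pose at the moment of the call.
A pose or a line that the arm cannot do raises r.PlanningError and nothing moves.
- job.job_done(): hands the job in; it is judged then, once.
The state is a dict: "time": time; "q": joint angles; "dq": joint speeds; "tau": joint torques, N m; "tcp_pos": TCP position; "ee_rot": TCP orientation; "ft_force": force on the tool from outside, world axes, zero at the start; "moment": the same for the moment, N m; "finger_gap": finger opening in mm; "grasp_force": force on a finger pad.
Only numpy, scipy, OpenCV 4.12 (cv2) and the standard library are available. Lean on these libraries where they do the work, as an engineer would, in place of code of your own. Each camera call takes 0.05 s, during which the arm holds its last target. There are 200 camera calls.

## Task

Pick up the empty lipped pen bin, lift its rear lip over the rail of the louvered panel with the bin about 3 cm to the right of the stop (seen from the robot), and gently lower it by feel until the lip has caught and the rail carries it. Then move it left along the rail until its side touches the stop, and let go, leaving it hanging straight. The rail can be at different heights, so do not let the bin fall hard onto it, press or ram it, and leave the other things on the desk alone.

Things in the scene. Friction and masses are not known exactly. Their poses are not given: they have to be found in the camera images.
- bin: the only bin with a hooked lip: grey plastic, open on top, empty, 90 mm (x) by 100 mm (y) by 65 mm high, walls 4 mm, about 0.24 kg (varies by a quarter). Origin: centre of its underside; z up, x towards its back, where the lip is (back wall's outer face at x = 45 mm).
- bin_grip (a point): centre of the bin's carry grip, 88 mm above the bin's origin: an upright bar on the centre line, 12 mm thick in the bin's y, 60 mm long in its x, from 71 to 105 mm above the bin's underside (6 mm clear of the rim). Grip it from above across its thickness. Axes as the bin's.
- bin_lip (a point): middle of the lower edge of the lip's tongue, 54 mm behind (+x) and 49 mm above the bin's origin. The tongue is 4 mm thick and 90 mm wide (y); a bridge joins it to the back wall, its underside 61 mm above the bin's origin. Between tongue and wall is a slot 7 mm wide, 12 mm deep, open below. Axes as the bin's.
- panel: fixed grey steel louvered panel on the desk, 400 mm wide (y): 75 mm high sheet at its foot, two posts 210 mm high at y = -190 and 190 mm, open between. Origin: on the desk, middle of the width; x points away from the robot, y left along the rail, z up. A hung bin rests its lower back on a louver strip (x = -14 to 0, z = 85 to 115 mm), leaning about 3 degrees. Nothing on it gives.
- rail_low (a point): the rail is an aluminium strip between the posts' fronts, 360 mm long, 4 mm thick (panel x = -14 to -10 mm), free space behind it. Its height is set by hand and NOT measured: top edge 150 to 168 mm above the desk. This point (panel x = -12, y = 0, z = 150 mm) marks only the lowest setting. Axes as the panel's.
- rail_high (a point): the same rail's highest setting (z = 168 mm). A bin held with its lip above the rail and its back pushed against the rail's face has its origin at panel x = -59 mm; lowered there or up to 3 mm nearer the robot, the tongue drops behind the rail and the bridge rests on its top, bin origin 61 mm below it. Contact of bin and panel must stay under 30 N.
- stop_face (a point): the stop, a steel clip 36 mm deep (x), 12 mm thick (y), 46 mm high, standing out in front of the rail on the panel's left part; its place along the rail varies. The point is the middle of its right-hand (-y) face, met by the side wall of a bin hung to its right (50 mm from the bin's origin); panel x = -40, z = 122 mm. Axes as the panel's.
- tape: bystander: squat roll of tape in a white case, 90 mm across, 26 mm high; origin at its underside's centre
- tray: bystander: grey tray without a lip, 100 x 120 x 30 mm; origin at its underside's centre
- pot: bystander: black pot of pens and brushes, 72 mm across, 100 mm high (pens reach 175 mm); origin at its underside's centre
- mug: bystander: white mug, 80 mm across, 90 mm high; origin at its underside's centre
- jar: bystander: small jar, 52 mm across, 70 mm high; origin at its underside's centre
- stylus: bystander: white stylus, 10 mm thick, 150 mm long; origin at its underside's centre
Mind the look-alikes: they are no part of the job. What is shaped like the bin but purple or yellow is not meant.

How it is judged (in metres and radians):
On the way:
1. the bin hangs by its lip on the panel's rail, square to it, at least 15 mm clear of the stop (x of bin in the frame of panel between -0.067 and -0.052 m and z of bin in the frame of panel between 0.085 and 0.111 m and angle between bin's own z axis and vertical below 0.11 rad and angle between the y axis of bin and the y axis of panel, either way round below 0.08 rad and contact force between bin and panel above 1 N and y of stop_face in the frame of bin between 0.065 and 0.15 m), for 0.2 s.
At the end, for the whole second after the job is handed in: The bin hangs on the rail by its lip, upright within 0.11 rad and square to the panel within 0.08 rad, carried by the panel, its left side within 3 mm of the stop's right face, at rest (x of bin in the frame of panel between -0.067 and -0.052 m and z of bin in the frame of panel between 0.085 and 0.111 m and angle between bin's own z axis and vertical below 0.11 rad and angle between the y axis of bin and the y axis of panel, either way round below 0.08 rad and contact force between bin and panel above 1 N and y of stop_face in the frame of bin between 0.046 and 0.053 m and linear speed of bin below 0.01 m/s and angular speed of bin below 0.1 rad/s); the robot touches nothing.
It fails at once if the bin meets the panel, rail or stop with more than 30 N (dropped, rammed or pressed) (contact force between bin and panel above 30 N).
It fails at once if the robot presses on the panel, rail or stop with more than 15 N (contact force between the arm and panel above 15 N).
It fails at once if the bin is tipped over (angle between bin's own z axis and vertical above 0.6 rad).
It fails at once if another thing on the desk is disturbed (distance of any of tape, tray, pot, mug, jar, stylus from where it was at the start of the episode above 0.02 m).
It also fails if it takes over 67 s, if anything falls off the work surface, if the arm or the gripper's body presses on something with over 40 N, if the wrist force passes 120 N, or if a joint passes its speed limit or range.

## Working session

There is one attempt and no reset: what is moved stays moved. The work goes in short steps, each a Python script; the robot and the scene stay as the last script left them, time stands still between calls to the robot, and variables do not carry over. Pictures are saved under pics/ and viewed, at most 10 in all, crops included, and the job is handed in when it is done.

```bash
mkdir -p pics; python3 - <<'E'
from rig import *
import cv2,numpy as np
for n in("top","side"):
    im=camera(n);cv2.imwrite(f"pics/{n}0.png",im[:,:,::-1]);m=camera_model(n);print(n,{k:np.round(v,4).tolist() for k,v in m.items()})
s=r.read_state();print(s)
E
```

```text
top {'camera_matrix': [[379.4337, 0.0, 281.1332], [0.0, 379.4337, 211.6151], [0.0, 0.0, 1.0]], 'distortion': [-0.0771, 0.0, 0.0, 0.0, 0.0], 'R': [[0.0267, -0.9996, -0.0132], [-0.9812, -0.0237, -0.1917], [0.1913, 0.0181, -0.9814]], 't': [8.0531, 516.6227, 1152.9154]}
side {'camera_matrix': [[534.3997, 0.0, 282.8195], [0.0, 534.3997, 208.8359], [0.0, 0.0, 1.0]], 'distortion': [-0.0543, 0.0, 0.0, 0.0, 0.0], 'R': [[-0.9868, -0.1619, 0.0071], [-0.1047, 0.6033, -0.7906], [0.1237, -0.7809, -0.6122]], 't': [491.2704, 145.673, 1398.8532]}
{'time': 0.1, 'q': array([-1.33647842,  0.59203273,  0.04829576,  1.60970987, -0.03329984,
        0.94267037, -0.03365256]), 'dq': array([ 8.90668531e-04, -9.15614638e-04,  7.05609965e-05, -2.74032347e-03,
        2.23981352e-03,  1.00731105e-03, -5.50998919e-04]), 'tau': array([ 4.87294077e-03, -5.49997687e+01,  1.55331675e+00, -1.98824286e+01,
        9.68394888e-03,  3.85492327e-03,  7.07576504e-06]), 'tcp_pos': array([233.18739828, 685.717931  , 244.24518079]), 'ee_rot': array([-1.10241554e-04,  1.63109569e-01,  9.86607446e-01, -1.00183131e-03]), 'ft_force': array([-0.54666541, -0.24432159, -0.15405776]), 'moment': array([-0.0498552 ,  0.01441279, -0.01434012]), 'grasp_force': 0.0, 'finger_gap': 85.18042807186275}
```

View pics/top0.png

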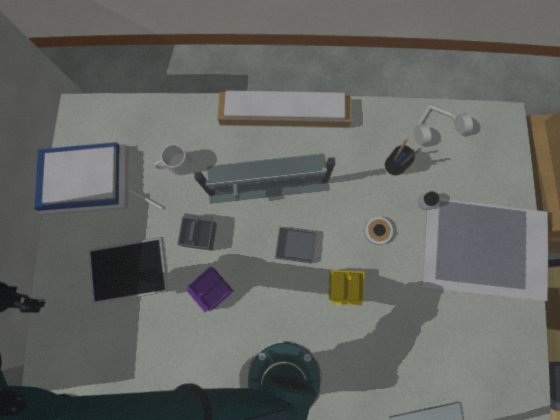

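View pics/side0.png

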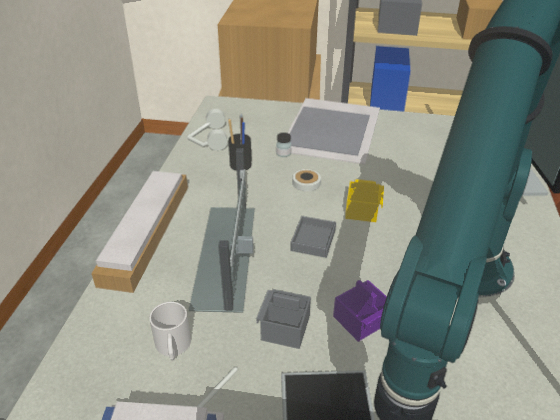

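Candidates for the bin, as top-view pixels: 
- grey box with a grip bar at (197,231)
- grey flat tray at (296,244)
- purple bin at (210,289)
- yellow bin at (347,287)

I choose the grey one at (197,231), seen at (285,317) in the side view. The panel spans top (205,185) to (330,165), and the stop is near (235,188). I'll check both in close crops.

```bash
python3 - <<'E'
import cv2
a=cv2.imread("pics/top0.png")[145:265,170:345];cv2.imwrite("pics/topc.png",cv2.resize(a,None,fx=4.5,fy=4.5,interpolation=cv2.INTER_CUBIC))
a=cv2.imread("pics/side0.png")[165:350,190:350];cv2.imwrite("pics/sidec.png",cv2.resize(a,None,fx=3.2,fy=3.2,interpolation=cv2.INTER_CUBIC))
E
```

```text
(no output)
```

View pics/topc.png

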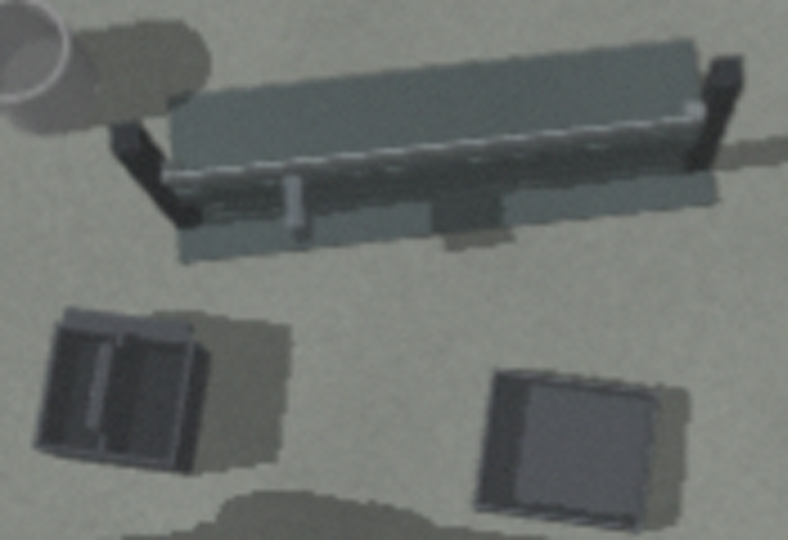

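View pics/sidec.png

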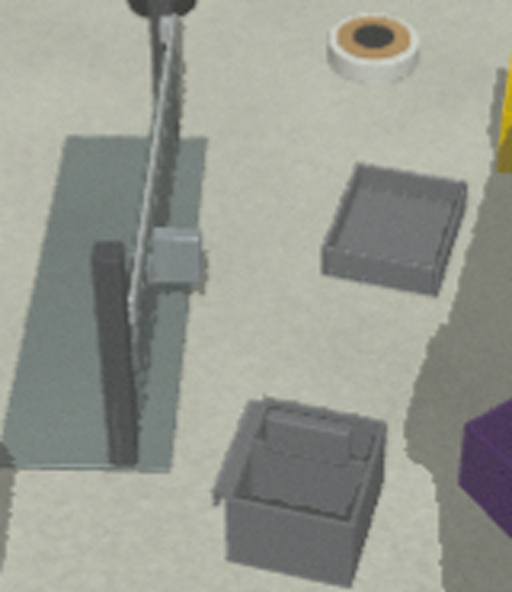

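```bash
cat > h.py <<'E'
import numpy as np,cv2
from scipy.optimize import least_squares
def proj(m,X):
    R=np.array(m["R"]);t=np.array(m["t"])
    return cv2.projectPoints(np.atleast_2d(np.float64(X)),cv2.Rodrigues(R)[0],t,np.array(m["camera_matrix"]),np.array(m["distortion"]))[0][:,0]
def un(c,s,ox,oy): return (np.array(c)+.5)/s-.5+np.array([ox,oy])
def place(p,X):
    c,s=np.cos(p[2]),np.sin(p[2]);X=np.atleast_2d(np.float64(X))
    return np.c_[p[0]+c*X[:,0]-s*X[:,1],p[1]+s*X[:,0]+c*X[:,1],X[:,2]]
def fit(res,p0):
    s=least_squares(res,p0,loss="soft_l1",f_scale=1.,x_scale=[10,10,.05]+[10]*(len(p0)-3));return s.x,s.fun
E
cat > f1.py <<'E'
from h import *
from rig import camera_model
T=camera_model("top");S=camera_model("side")
t=lambda c:un(c,4.5,170,145); s=lambda c:un(c,3.2,190,165)
B=[(T,t((37,449)),(-45,50,65)),(T,t((184,466)),(-45,-50,65)),(T,t((66,308)),(56,45,65)),(T,t((195,323)),(56,-45,65)),(T,t((98,386)),(0,0,105)),
(S,s((353,522)),(-45,50,65)),(S,s((385,422)),(-45,-50,65)),(S,s((228,500)),(45,50,65)),(S,s((350,585)),(-45,50,0)),(S,s((228,560)),(45,50,0)),(S,s((265,398)),(56,-45,65)),(S,s((217,500)),(56,45,49))]
rb=lambda p:np.concatenate([proj(m,place(p,X))[0]-u for m,u,X in B])
p,f=fit(rb,[550,200,0.]);print("bin",p,f.reshape(-1,2).round(1).tolist())
def rp(p):
    h,sy=p[3:]
    P=[(T,t((165,176)),(-12,180,h)),(T,t((700,119)),(-12,-180,h)),(S,s((133,320)),(-12,180,h)),
    (T,t((293,236)),(-58,sy+6,145)),(S,s((203,231)),(-58,sy+12,145)),(S,s((203,285)),(-58,sy+12,99)),
    (T,t((188,222)),(-5,190,0)),(T,t((125,125)),(0,190,210)),(T,t((727,60)),(0,-190,210)),(S,s((107,243)),(0,190,210))]
    return np.concatenate([proj(m,place(p,X))[0]-u for m,u,X in P])
p,f=fit(rp,[700,50,0.,160,100]);print("panel",p,f.reshape(-1,2).round(1).tolist())
E
python3 f1.py
```

```text
bin [ 4.42623737e+02  2.86041715e+02 -1.06380513e-01] [[-0.4, -0.5], [-1.6, 0.1], [0.5, -0.5], [-0.3, -0.2], [1.1, -0.4], [0.9, 1.1], [1.4, -0.8], [-0.1, -0.8], [1.0, 0.4], [0.4, -0.6], [-4.1, -0.5], [-0.6, 1.2]]
panel [6.14511235e+02 6.89720337e+01 1.42799098e-01 1.36953863e+02
 8.92623705e+01] [[0.2, 0.7], [0.6, -0.6], [-0.6, 0.0], [0.9, -1.8], [0.2, 2.4], [0.7, 0.1], [0.4, -0.5], [-0.0, 1.5], [0.1, 0.4], [-0.4, 2.4]]
```

```bash
cat >> h.py <<'E'
def qy(a): return [0,float(np.cos(a/2)),float(np.sin(a/2)),0]
E
python3 - <<'E'
from rig import *
from h import *
from scipy.spatial.transform import Rotation as Ro
m=camera_model("wrist");s=r.read_state();q=s["ee_rot"];Rt=Ro.from_quat([*q[1:],q[0]]).as_matrix()
C=-np.array(m["R"]).T@m["t"];print("cam in tool",Rt.T@(C-s["tcp_pos"]),(Rt.T@np.array(m["R"]).T).round(2).tolist(),np.array(m["camera_matrix"])[0])
for n,pos,a in(("bin",(442,286,200),-.106),("hang",(553,30,250),.143),("look",(500,60,330),.143)):
  for k in(0,np.pi): 
    j=r.ik(pos,qy(a+k));print(n,k,None if j is None else np.round(j,2))
E
```

```text
cam in tool [  83.06081019   -0.78659034 -127.65727307] [[0.0, -0.95, -0.32], [1.0, 0.0, 0.0], [-0.0, -0.32, 0.95]] [359.25818162   0.         282.20600122]
bin 0 [-1.23  0.52  0.79  2.12 -0.57  0.72 -1.74]
bin 3.141592653589793 [-0.69  0.41  0.03  2.1  -0.02  0.64  0.83]
hang 0 [-0.72  0.48  0.82  2.02 -0.47  0.84 -1.07]
hang 3.141592653589793 [-0.25  0.37  0.15  2.   -0.08  0.78  1.66]
look 0 [-0.97  0.32  0.98  2.03 -0.32  0.95 -1.26]
look 3.141592653589793 [-0.43  0.21  0.26  2.01 -0.07  0.92  1.58]
```

```bash
python3 - <<'E'
from rig import *
from h import *
a=.143+np.pi
r.reach((510,70,310),qy(a))
m=camera_model("wrist");im=camera("wrist");np.savez("w1.npz",im=im,**m)
v=cv2.resize(im[::-1,::-1,::-1],None,fx=1.42,fy=1.42,interpolation=cv2.INTER_CUBIC)
cv2.imwrite("pics/w1.png",v);print(r.read_state()["time"],v.shape)
p=[614.5,69,.143]
for X in((-12,180,150),(-12,-180,150),(-58,101,145),(0,190,210)):print(X,proj(m,place(p,X)))
E
```

```text
2.5583 (596, 795, 3)
(-12, 180, 150) [[455.85641017 286.69083571]]
(-12, -180, 150) [[ 73.47176563 285.26952399]]
(-58, 101, 145) [[376.24660543 239.84683843]]
(0, 190, 210) [[497.52149404 337.95970515]]
```

View pics/w1.png

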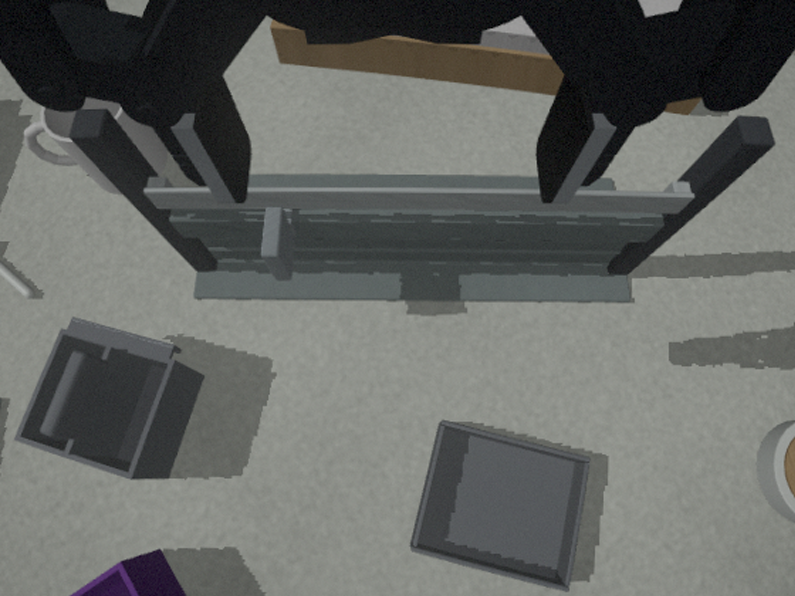

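```bash
cat > f2.py <<'E'
exec(open("f1.py").read())
W=dict(np.load("w1.npz"));w=lambda v:np.array([559,419])-un(v,1.42,0,0)
BW=[(W,w((17,440)),(-45,50,65)),(W,w((131,477)),(-45,-50,65)),(W,w((72,318)),(56,45,65)),(W,w((174,348)),(56,-45,65)),(W,w((133,478)),(-45,-50,60))]
for nm,L in(("wrist",BW),("all",B+BW)):
    p,f=fit(lambda p:np.concatenate([proj(m,place(p,X))[0]-u for m,u,X in L]),[442,286,-.1]);print("bin",nm,p.round(3),f.reshape(-1,2)[-5:].round(1).tolist())
def rw(p):
    h,sy=p[3:]
    P=[(W,w((145,190)),(-12,180,h)),(W,w((692,194)),(-12,-180,h)),(W,w((86,138)),(-10,190,210)),(W,w((758,146)),(-10,-190,210)),
    (W,w((262,255)),(-58,sy+12,145)),(W,w((281,257)),(-58,sy,145)),(W,w((202,271)),(-10,190,2)),(W,w((622,274)),(-10,-190,2))]
    return np.concatenate([proj(m,place(p,X))[0]-u for m,u,X in P])
p,f=fit(rw,[614,69,.14,160,89]);print("panel w",p.round(3),f.reshape(-1,2).round(1).tolist())
p,f=fit(lambda p:np.r_[rw(p),rp(p)*.7],[614,69,.14,160,89]);print("panel all",p.round(3),f.reshape(-1,2).round(1).tolist())
E
python3 f2.py
```

```text
bin [ 4.42623737e+02  2.86041715e+02 -1.06380513e-01] [[-0.4, -0.5], [-1.6, 0.1], [0.5, -0.5], [-0.3, -0.2], [1.1, -0.4], [0.9, 1.1], [1.4, -0.8], [-0.1, -0.8], [1.0, 0.4], [0.4, -0.6], [-4.1, -0.5], [-0.6, 1.2]]
panel [6.14511235e+02 6.89720337e+01 1.42799098e-01 1.36953863e+02
 8.92623705e+01] [[0.2, 0.7], [0.6, -0.6], [-0.6, 0.0], [0.9, -1.8], [0.2, 2.4], [0.7, 0.1], [0.4, -0.5], [-0.0, 1.5], [0.1, 0.4], [-0.4, 2.4]]
bin wrist [ 4.41365e+02  2.87649e+02 -1.00000e-01] [[2.5, 0.0], [-0.0, -1.6], [0.1, 1.3], [-0.1, 2.8], [-1.0, -0.8]]
bin all [ 4.41766e+02  2.87289e+02 -1.03000e-01] [[2.2, 0.5], [-0.3, -1.3], [-0.5, 1.7], [-0.6, 3.0], [-1.2, -0.6]]
panel w [6.11548e+02 6.85700e+01 1.37000e-01 1.51458e+02 8.69750e+01] [[-0.1, 0.4], [0.0, -0.3], [2.3, 3.8], [-2.4, 4.4], [-0.0, -2.2], [0.0, -0.8], [-3.9, -0.0], [4.4, -0.3]]
panel all [6.11802e+02 6.86660e+01 1.36000e-01 1.50990e+02 8.69670e+01] [[-0.3, 0.5], [0.4, -0.4], [2.3, 4.2], [-2.3, 4.6], [0.0, -1.8], [0.1, -0.5], [-3.9, 0.2], [4.4, -0.1], [-0.5, -0.0], [0.8, -0.5], [-0.2, -3.1], [1.1, -0.8], [0.8, 1.3], [1.1, -0.3], [0.3, -0.1], [-0.0, 1.4], [0.2, 1.2], [0.2, 1.7]]
```

```bash
python3 - <<'E'
from rig import *
from h import *
a=-.103+np.pi;x,y=441.8,287
fingers.command_gripper(45)
r.reach((x,y,190),qy(a))
r.move_linear((x,y,87),max_speed=80)
s=r.read_state();print(s["time"],s["tcp_pos"],s["ft_force"])
fingers.command_gripper(5)
r.hold(.2);s=r.read_state();print(s["finger_gap"],s["grasp_force"],s["ft_force"])
r.move_linear((x,y,130),max_speed=60)
r.hold(.3);s=r.read_state();print(s["finger_gap"],s["grasp_force"],s["ft_force"],s["moment"])
r.move_linear((x,y,250),max_speed=120)
r.hold(.2);s=r.read_state();print(s["time"],s["tcp_pos"],s["ft_force"])
m=camera_model("wrist");im=camera("wrist");np.savez("w2.npz",im=im,**m)
cv2.imwrite("pics/w2.png",cv2.resize(im[::-1,::-1,::-1],None,fx=1.42,fy=1.42,interpolation=cv2.INTER_CUBIC))
E
```

```text
5.475 [442.09528228 287.22491566  87.43995937] [-0.40983013  0.57564074 -0.47531935]
11.396030141297876 60.88637709617615 [-0.43495882  0.55183787  1.36482107]
11.403006649965784 60.31972646713257 [ 0.27485763 -1.04604834 -2.2102316 ] [0.04405144 0.02752202 0.01786485]
8.5833 [441.43923886 286.75449375 249.24557245] [-0.28236937 -0.24488123 -2.3143115 ]
```

View pics/w2.png

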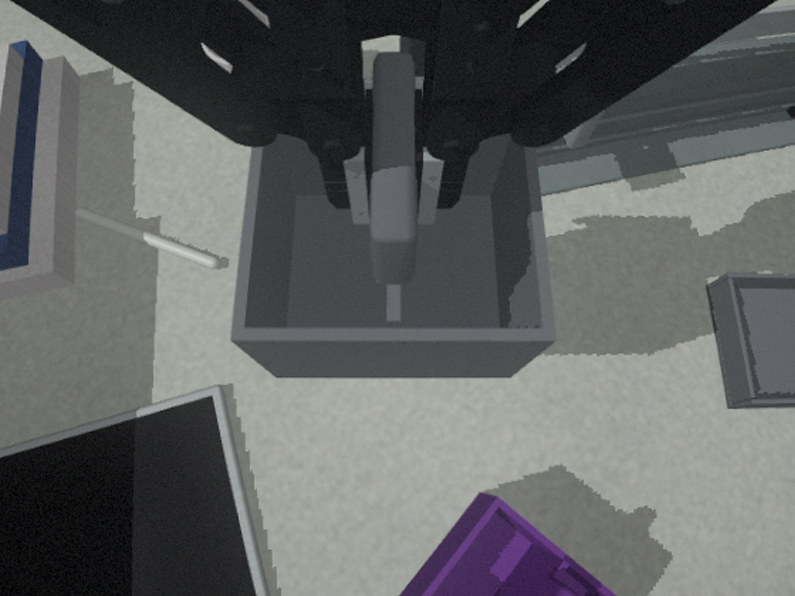

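```bash
cat > f3.py <<'E'
from h import *
W=dict(np.load("w2.npz"));w=lambda v:np.array([559,419])-un(v,1.42,0,0)
L=[(w((232,341)),(-45,50,65)),(w((555,341)),(-45,-50,65)),(w((277,377)),(-45,50,0)),(w((511,377)),(-45,-50,0))]
p,f=fit(lambda p:np.concatenate([proj(W,place(p,X)+[0,0,p[3]])[0]-u for u,X in L]),[442,286,-.1,165])
print(p,f.round(1)); t=np.array([441.44,286.75,249.25]);d=p[[0,1]]-t[:2];c,s=np.cos(-.103),np.sin(-.103)
print("bin in tool(bin axes)",c*d[0]+s*d[1],-s*d[0]+c*d[1],p[3]-t[2])
E
python3 f3.py
sed -i 's/,(W,w((202,271)),(-10,190,2)),(W,w((622,274)),(-10,-190,2))//' f2.py; python3 f2.py|grep "panel "
```

```text
[ 4.41008145e+02  2.86259833e+02 -1.02014018e-01  1.59833495e+02] [ 0.   0.2 -0.4  0.2 -0.2 -0.2  0.8 -0.2]
bin in tool(bin axes) -0.3791679036729495 -0.5319718991046877 -89.41650496361731
panel [6.14511235e+02 6.89720337e+01 1.42799098e-01 1.36953863e+02
panel w [6.11521e+02 6.85820e+01 1.36000e-01 1.51476e+02 8.69260e+01] [[-0.1, 0.5], [0.0, -0.4], [2.3, 3.9], [-2.5, 4.3], [-0.0, -2.1], [0.0, -0.8]]
panel all [6.11870e+02 6.86860e+01 1.36000e-01 1.50945e+02 8.69340e+01] [[-0.3, 0.6], [0.4, -0.4], [2.2, 4.4], [-2.3, 4.6], [0.0, -1.7], [0.1, -0.4], [-0.5, -0.1], [0.8, -0.5], [-0.2, -3.1], [1.1, -0.8], [0.7, 1.4], [1.1, -0.3], [0.3, -0.1], [-0.0, 1.4], [0.2, 1.2], [0.2, 1.7]]
```

```bash
cat >> h.py <<'E'
from rig import r
PN=np.array([611.9,68.7,.136]); Q=qy(PN[2]+np.pi)
ca,sa=np.cos(PN[2]),np.sin(PN[2])
def go(x,y,z,v): r.move_linear(place(PN,(x,y,z))[0],Q,max_speed=v)
def ft(n=4,dt=.02):
    F=[]
    for _ in range(n): r.hold(dt);F.append(r.read_state()["ft_force"])
    f=np.mean(F,0);return np.array([ca*f[0]+sa*f[1],-sa*f[0]+ca*f[1],f[2]])
def pos():
    s=r.read_state();d=s["tcp_pos"]-[PN[0],PN[1],0];return np.array([ca*d[0]+sa*d[1],-sa*d[0]+ca*d[1],d[2]])
E
python3 - <<'E'
from h import *
r.reach(place(PN,(-125,7,250))[0],Q)
go(-78,7,217,80);r.hold(.3)
f0=ft(8);np.save("f0.npy",f0);print(r.read_state()["time"],pos(),f0)
x=-78
while x<-52:
    x+=1 if x<-66 else .5;go(x,7,217,20);f=ft()-f0
    print(x,pos().round(2),f.round(2),r.read_state()["time"])
    if f[0]<-2.5:break
E
```

```text
10.8583 [-78.03657272   7.01729726 217.20575171] [ 0.11825061  0.04891343 -1.91064498]
-77 [-76.96   6.99 217.  ] [ 0.09  0.08 -0.08] 11.175
-76 [-75.99   7.01 216.99] [-0.24 -0.3  -0.3 ] 11.4917
-75 [-74.96   7.01 217.01] [ 0.24 -0.51 -0.5 ] 11.8083
-74 [-73.97   6.98 217.01] [-0.35 -0.48 -0.35] 12.125
-73 [-72.96   7.02 217.01] [-0.02  0.09 -0.73] 12.4417
-72 [-71.99   7.01 217.  ] [-0.16 -0.16 -0.03] 12.7583
-71 [-70.97   6.99 216.99] [-0.43 -0.11 -0.08] 13.075
-70 [-69.97   7.   216.99] [-0.25  0.44 -0.38] 13.3917
-69 [-68.98   7.   216.99] [-0.48  0.25 -0.55] 13.7083
-68 [-67.97   7.01 217.01] [0.12 0.3  0.04] 14.025
-67 [-66.97   7.03 217.  ] [-0.47  0.52  0.05] 14.3417
-66 [-65.98   7.   217.  ] [-0.42 -0.33  0.04] 14.6583
-65.5 [-65.49   7.   217.  ] [-0.3   0.12 -0.38] 14.975
-65.0 [-64.98   6.98 217.01] [-0.47  0.41 -0.8 ] 15.2917
-64.5 [-64.48   7.   216.99] [-0.04 -0.12 -0.27] 15.6083
-64.0 [-63.98   6.99 217.02] [ 0.02 -0.61 -0.41] 15.925
-63.5 [-63.48   7.01 217.  ] [-0.28 -0.31 -0.3 ] 16.2417
-63.0 [-62.97   6.99 217.01] [-0.28  0.07 -0.14] 16.5583
-62.5 [-62.51   7.01 217.  ] [ 0.09  0.18 -0.13] 16.875
-62.0 [-61.98   6.99 217.01] [-0.08 -0.26 -0.2 ] 17.1917
-61.5 [-61.49   6.99 217.02] [-0.28 -0.31 -0.2 ] 17.5083
-61.0 [-60.98   7.01 216.99] [ 0.05 -0.09 -0.32] 17.825
-60.5 [-60.51   6.98 216.99] [-0.09 -0.06 -0.24] 18.1417
-60.0 [-60.37   6.97 216.92] [-1.11  0.1   0.52] 18.4583
-59.5 [-60.27   6.98 216.84] [-3.1  -0.17  1.42] 18.775
```

```bash
python3 - <<'E'
from h import *
f0=np.load("f0.npy")
go(-62,7,217,20);go(-62,7,200,30);r.hold(.1)
z=200;print(pos().round(2),(ft()-f0).round(2))
while z>172:
    z-=1;go(-62,7,z,10);f=ft()-f0
    print(z,pos().round(2),f.round(2),r.read_state()["time"])
    if f[2]>2.5 or abs(f[0])>5:break
E
```

```text
[-61.83   6.97 200.14] [-0.14  0.01 -0.17]
199 [-62.02   7.04 199.02] [-0.24  0.35  0.46] 20.25
198 [-62.02   7.   197.96] [-0.29 -0.23  0.4 ] 20.5667
197 [-62.01   6.99 196.97] [-0.45  0.04 -0.17] 20.8833
196 [-62.02   6.99 195.96] [ 0.3   0.13 -0.1 ] 21.2
195 [-62.02   7.   194.97] [ 0.04 -0.16 -0.25] 21.5167
194 [-62.02   6.99 193.98] [-0.06  0.12 -0.28] 21.8333
193 [-62.     7.   192.97] [-0.22  0.05  0.25] 22.15
192 [-62.01   7.03 191.97] [-0.5   0.24 -0.4 ] 22.4667
191 [-62.03   7.01 190.95] [-0.09  0.28 -0.59] 22.7833
190 [-62.01   7.   189.97] [-0.54 -0.11 -0.25] 23.1
189 [-62.04   6.98 188.97] [0.35 0.05 0.03] 23.4167
188 [-62.02   7.   187.96] [-0.13  0.29 -0.08] 23.7333
187 [-62.01   6.99 186.98] [-0.28  0.1  -0.09] 24.05
186 [-62.03   6.98 185.97] [-0.17  0.07 -0.26] 24.3667
185 [-62.01   7.   184.97] [-0.13 -0.15 -0.12] 24.6833
184 [-62.04   6.99 183.97] [ 0.28 -0.07 -0.56] 25.0
183 [-62.03   6.99 182.97] [-0.17 -0.26  0.1 ] 25.3167
182 [-62.02   6.98 181.98] [-0.32  0.48  0.45] 25.6333
181 [-61.98   7.04 181.66] [-2.82  0.36  7.77] 25.95
```

```bash
python3 - <<'E'
from h import *
f0=np.load("f0.npy")
z=181.6;go(-62,7,z,10);r.hold(.3);print((ft()-f0).round(2),pos().round(2))
y=7
while y<44:
    y+=4 if y<28 else .5
    go(-62,y,z,15);f=ft()-f0
    print(y,pos().round(2),f.round(2),r.read_state()["time"])
    if f[1]<-4 or f[2]>12:break
E
```

```text
[-1.51  0.55  5.07] [-61.86   7.04 181.69]
11 [-61.48  10.67 181.67] [ 0.3  -2.34  3.73] 27.05
15 [-61.85  15.39 181.69] [ 0.4  -1.69  4.7 ] 27.5333
19 [-61.99  19.13 181.66] [ 0.   -1.75  5.83] 28.0167
23 [-61.95  23.19 181.65] [-0.17 -2.5   6.44] 28.5
27 [-61.96  27.3  181.63] [-0.13 -2.86  6.79] 28.9833
31 [-61.93  31.3  181.63] [ 0.07 -2.61  6.82] 29.4667
31.5 [-61.94  31.45 181.64] [-0.32 -2.94  6.42] 29.7833
32.0 [-61.94  31.83 181.64] [ 0.03 -3.62  6.26] 30.1
32.5 [-61.98  32.42 181.64] [-0.04 -4.28  6.82] 30.4167
```

```bash
python3 - <<'E'
from h import *
f0=np.load("f0.npy")
z=181.9;y=32.5;go(-62,y,z,10);r.hold(.2);print((ft()-f0).round(2),pos().round(2))
while y<46:
    y+=.5
    go(-62,y,z,10);f=ft()-f0
    print(y,pos().round(2),f.round(2),r.read_state()["time"])
    if f[1]<-5.5 or f[2]>12 or y-pos()[1]>1:break
E
```

```text
[ 0.27 -1.43  4.41] [-62.15  33.04 181.75]
33.0 [-62.18  33.27 181.76] [ 0.9  -1.35  3.45] 31.25
33.5 [-62.25  33.57 181.77] [ 0.1  -1.29  2.91] 31.5667
34.0 [-62.23  34.04 181.82] [ 0.13 -1.65  3.21] 31.8833
34.5 [-62.23  34.59 181.83] [-0.71 -1.54  2.65] 32.2
35.0 [-62.17  35.14 181.82] [-0.41 -1.68  2.83] 32.5167
35.5 [-62.09  35.68 181.84] [-0.38 -1.15  2.  ] 32.8333
36.0 [-62.05  36.19 181.85] [-0.41 -0.63  2.27] 33.15
36.5 [-62.03  36.63 181.85] [-0.3  -1.04  1.28] 33.4667
37.0 [-62.01  37.12 181.88] [-0.28 -0.51  1.18] 33.7833
37.5 [-62.01  37.57 181.89] [ 0.21 -0.61  1.44] 34.1
38.0 [-62.05  38.07 181.86] [ 0.07 -0.5   0.94] 34.4167
38.5 [-62.05  38.55 181.86] [ 0.19 -0.3   0.99] 34.7333
39.0 [-61.99  38.98 181.89] [ 0.22 -0.59  0.72] 35.05
39.5 [-62.    39.09 181.89] [ 0.37 -2.01  1.03] 35.3667
40.0 [-62.02  39.21 181.93] [ 0.35 -3.78  1.42] 35.6833
40.5 [-62.05  39.25 181.96] [-0.1  -5.25  1.71] 36.0
```

```bash
python3 - <<'E'
from h import *
from rig import *
f0=np.load("f0.npy")
go(-62,39.4,181.7,10);r.hold(.2);print((ft()-f0).round(2),pos().round(2))
fingers.command_gripper(32);r.hold(.3);print(r.read_state()["finger_gap"],ft().round(2))
go(-62,39.4,240,40);go(-110,39.4,300,100);r.hold(.3)
m=camera_model("wrist");im=camera("wrist");np.savez("w3.npz",im=im,**m)
cv2.imwrite("pics/w3.png",cv2.resize(im[::-1,::-1,::-1],None,fx=1.42,fy=1.42,interpolation=cv2.INTER_CUBIC))
a=camera("side")[150:330,170:370,::-1];cv2.imwrite("pics/s3.png",cv2.resize(a,None,fx=3.2,fy=3.2,interpolation=cv2.INTER_CUBIC))
print(r.read_state()["time"])
E
```

```text
[-0.51 -4.02  3.65] [-62.06  39.16 181.8 ]
31.778085247768274 [0.22 0.09 0.05]
40.15
```

View pics/w3.png

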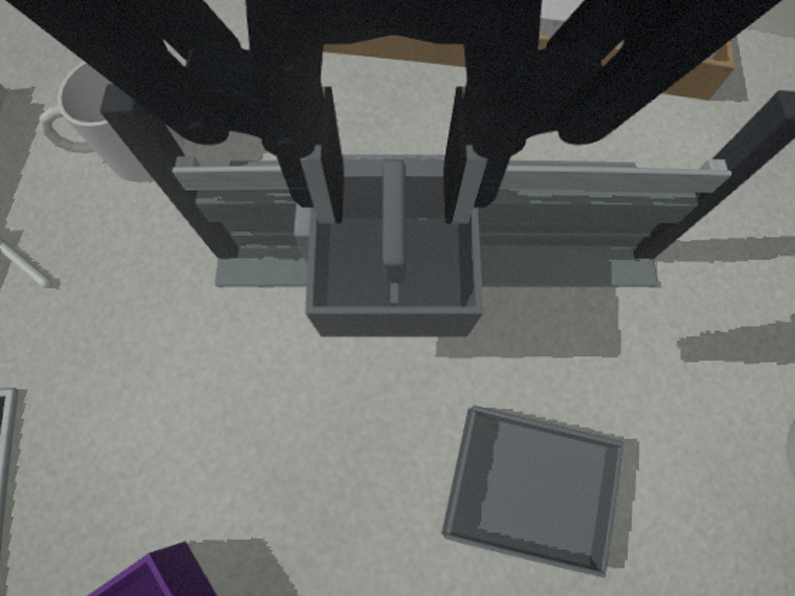

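View pics/s3.png

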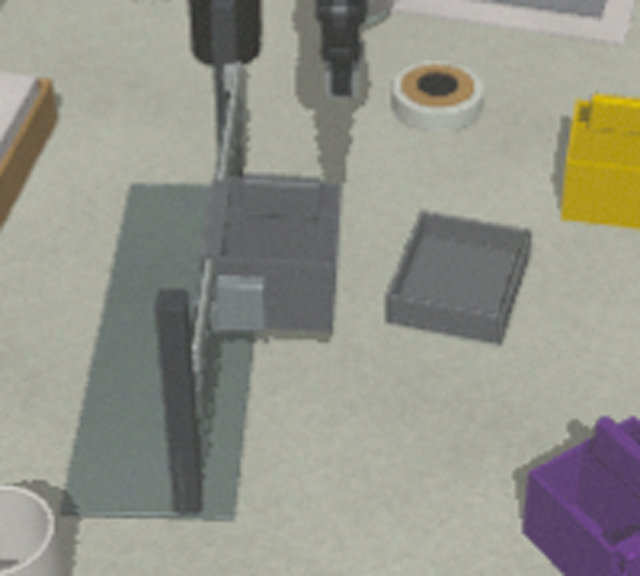

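The bin hangs square on the rail: wrist view rim corners are at (306,312) and (481,312). Its left side is against the stop at (303,235), and the gripper is clear. The side view agrees: bin at (280,250), stop at (240,303). I'm handing it in.

```bash
python3 -c "
from rig import job
print(job.job_done())"
```

```text
the job is handed in; nothing more can be done
None
```

The grey bin hangs by its lip on the rail, square and with its left side against the stop, released with the gripper clear, and the job was handed in at about 40 s of the 67 s allowed; no verdict was returned.

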